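Put the return spring back on the citrus press

ROBOT

A 6-joint arm with a two-finger parallel gripper is mounted at the origin on a cart in front of the work surface, level with it; the furniture and walls round the work are solid. World frame = base frame: x ahead of the robot, y to its left, z up, the work surface at z = 0. Lengths are in m, angles in rad, forces in N, time in s.
With the tool pointing down it reaches from about 0.3 to 0.75 m from the base axis. Payload 8.5 kg.
Tool frame: the origin (TCP) lies at the very end of the fingers, on their centre line; the grasp point (between the pads) lies 19 mm behind it; z points along the fingers, y is the line along which they close (so a half turn about z gives the same grasp; the last joint's range is limited). The gripper opens to 85 mm and grips with 20 to 120 N. Pads are 22 mm wide; open, the fingers measure 114 mm over their backs; the gripper's body (76 mm by 85 mm) begins 54 mm behind the grasp point. The pads swing forward as they close: fully open they stand 13 mm farther back than shut.
Start: joints at [-1.552, 0.381, 1.297, -0, 1.464, -0.215], TCP at [0.127, -0.535, 0.231] pointing down, gripper open.
Joint ranges: [-3.11, 3.11], [-0.89, 2.33], [0.22, 2.48], [-1.42, 4.56], [0.17, 2.85], [-2.88, 2.88]. Speed limits (rad/s): [2.39, 2.39, 3.14, 3.14, 3.14, 3.14].

INTERFACE

Orientations are given as [roll, pitch, yaw] about the fixed x, y, z axes, in that order (R = Rz(yaw) Ry(pitch) Rx(roll)).
In Python, from rig import * gives the robot as it stands. The module is installed in compiled form; this text tells all that it offers.
- The arm moves only by the shell command python3 -m handwheel 'ROWS' [OPENING] [FORCE]. ROWS is JSON, a list of rows, each a list of 2 entries, a list of its own where there are three numbers: the shift along the tool's x, y, z each as a share of 100 mm, from -1 to 1, then the turn about the tool's z as a share of 45 degrees, from -1 to 1. A call has 1 to 12 rows; each row is the pose to reach, as a shift and turn from the pose commanded when the call began, along the tool's axes at that moment; what a row does not reach only later rows make up. A row lasts 1/8 s, in which the tool goes at most 62.5 mm and 10.7 degrees, less where a joint would pass 70% of its speed; a pose out of reach is approached as far as the arm can. A call with a number of a shift or a turn outside -1 to 1 is refused whole. A call with a gripper value outside its range is refused whole. OPENING is the gripper command: -1 is shut, 1 is fully open, values between are in proportion, set as the call begins (- or left out, the last holds). The fingers move at their own pace and stop on an object; FORCE is the grip in N (left out, the last holds). Time passes only in rows, so rows that repeat a pose let the fingers close. It gives the time, the measured TCP pose, the force, the opening and the grip force at its end, in the units of the state.
- state(): the state, without advancing time (a new reading comes with each control period).
- grab_frame(name): name is "scene" or "top"; returns a dict with "img" (400x640x3 uint8, red, green, blue), "camera_matrix" (3x3 intrinsics, pixels), "k1" (the pictures are not rectified: a ray, as slopes to the right and down, at radius r is drawn at 1 + k1 r^2 times it, then the intrinsics apply), "extrinsics" (4x4, takes a point from camera to world coordinates). Camera axes: x right, y up, looking along -z (the intrinsics and any distortion apply to the point x, -y, -z); pixel columns grow to the right and rows downward; lengths in m; the calibration is good to about 2 mm. A picture is of the moment at which its call begins. There is no depth.
- hand_in(): hands the job in; it is judged then, once.
The state is a dict: "time": time; "qpos": joint angles; "joint_velocities": joint speeds; "effort": joint torques, N m; "position": TCP position; "ee_rot": TCP orientation; "contact_force": force on the tool from outside, world axes, zero at the start; "torque": the same for the moment, N m; "finger_gap": finger opening in m; "finger_force": force on a finger pad.
Only numpy, scipy, OpenCV 4.12 (cv2) and the standard library are available. Lean on these libraries where they do the work, as an engineer would, in place of code of your own. Each camera call takes 0.05 s, during which the arm holds its last target. There are 200 camera calls.

TASK

The citrus press has been washed and needs its return spring back: take the wide steel coil spring and thread it over the press's upright rod, keeping hold of it until it rests on the round seat at the foot of the rod, then let go so that it stands there upright. Leave the narrow brass spring and the salt shaker standing where they are.

Things in the scene. Friction and masses are not known exactly. Their poses are not given: they have to be found in the camera images.
- wide_spring: Wide bare-steel compression spring, loose, standing upright: 48 mm outside diameter, 65 mm tall, 4 mm wire, open bore about 38 mm, 0.05 to 0.1 kg, ends closed and flat. Too stiff to give under a 25 N grip or a light push. Origin at the centre of its underside, z up its axis; grip it across the diameter at any yaw. If a coil catches on the rod end, lift a little and twist a few degrees.
- narrow_spring: The narrow brass-coloured spring, standing upright and loose: 22 mm outside diameter, 65 mm tall; its 13 mm bore does not fit over the rod. Origin at the centre of its underside. Not to be moved or knocked over.
- shaker: Salt shaker, loose, standing upright, clear with a grey dome: 44 mm diameter, 90 mm tall. Origin at the centre of its underside. Not to be moved or knocked over. The two springs and the shaker stand in a loose row left of the press (along y), in any order, at least 85 mm apart from centre to centre; a fixed black food keeper 0.35 m tall stands 0.15 m behind it.
- press: Citrus press, immovable: green base plate 215 x 104 mm, top 18 mm above the worktop, with the upright steel rod (18 mm thick, round end) near one end, a steel dish with a white cone behind it. Origin under the rod's axis at worktop height; x runs from the rod to the dish. Plate from x = -54 to +161 mm; dish 98 mm wide, centred at x = +100 mm, its rim 34 mm, the cone's tip 62 mm above the worktop.
- rod_seat (a point): Centre of the top face of the round steel spring seat (66 mm diameter) at the foot of the rod, on the rod's axis, 24 mm above the worktop; z up.
- rod_tip (a point): The top of the rod's round end, on its axis, 99 mm above the worktop, 75 mm above the seat; the rod stands 10 mm out of the spring when that is seated.

How it is judged:
By the outcome, as a careful person would: the job done as asked, in the order asked, and still so for the second after the job is handed in, with the robot touching nothing.
It also fails if it takes over 40 s, if anything falls off the work surface, if the arm or the gripper's body presses on something with over 40 N, if the wrist force passes 120 N, or if a joint passes its speed limit or range.

## Working session

There is one attempt and no reset: what is moved stays moved. The work goes in short steps, Python scripts to look and compute and a shell command to move; the robot and the scene stay as the last step left them, time stands still between calls to the robot, and variables do not carry over. Pictures are saved under pics/ and viewed, at most 10 in all, crops included, and the job is handed in when it is done.

```bash
mkdir -p pics
cat > h.py <<'E'
from rig import *
import numpy as np, cv2
def save(n,f):
    d=grab_frame(n); cv2.imwrite('pics/'+f,d['img'][:,:,::-1]); return d
def ray(d,u,v):
    K=d['camera_matrix'];k=np.ravel(d['k1'])[0]
    p=cv2.undistortPoints(np.array([[[u,v]]],float),np.array(K,float),np.array([k,0,0,0.]))[0,0]
    E=np.array(d['extrinsics']); r=E[:3,:3]@np.array([p[0],-p[1],-1]); return E[:3,3],r
def onz(d,u,v,z):
    o,r=ray(d,u,v); return o+r*(z-o[2])/r[2]
def proj(d,P):
    E=np.array(d['extrinsics']); c=E[:3,:3].T@(np.array(P)-E[:3,3]); s=np.array([c[0],-c[1]])/-c[2]
    s=s*(1+np.ravel(d['k1'])[0]*(s@s)); K=np.array(d['camera_matrix']); return K[:2,:2]@s+K[:2,2]
E
python3 - <<'E'
from h import *
for n in('scene','top'):
    d=save(n,n+'1.png'); print(n,np.round(d['extrinsics'],3).tolist(),d['k1'],np.round(d['camera_matrix'],1).tolist())
s=state();print(s)
E
```

```text
scene [[-0.566, 0.369, -0.738, -0.132], [-0.825, -0.258, 0.503, 0.496], [-0.005, 0.893, 0.45, 0.489], [0.0, 0.0, 0.0, 1.0]] 0.01293465922233119 [[426.4, 0.0, 326.2], [0.0, 426.4, 207.4], [0.0, 0.0, 1.0]]
top [[-0.029, 0.996, -0.084, 0.374], [-1.0, -0.029, 0.004, 0.062], [0.001, 0.084, 0.996, 1.194], [0.0, 0.0, 0.0, 1.0]] -0.053742344786549344 [[508.6, 0.0, 310.2], [0.0, 508.6, 193.3], [0.0, 0.0, 1.0]]
{'time': 0.1, 'qpos': array([-1.55231552e+00,  3.81139621e-01,  1.29813951e+00,  4.70849430e-06,
        1.46361751e+00, -2.15303617e-01]), 'joint_velocities': array([-0.00039747, -0.00141999, -0.00183132, -0.00055859,  0.00192591,
       -0.00096179]), 'effort': array([ 5.23383191e-03, -4.49213898e+01, -2.31656671e+01, -1.27986777e-04,
        3.66109220e-03, -6.96292176e-06]), 'position': array([ 0.12740551, -0.5347768 ,  0.23078295]), 'ee_rot': array([-3.14031978e+00, -2.83161402e-04,  2.33783736e-01]), 'contact_force': array([-0.38153881,  0.63121166,  0.3745093 ]), 'torque': array([0.03554497, 0.00165915, 0.00786706]), 'finger_force': 0.0, 'finger_gap': 0.0853719311151297}
```

View pics/scene1.png

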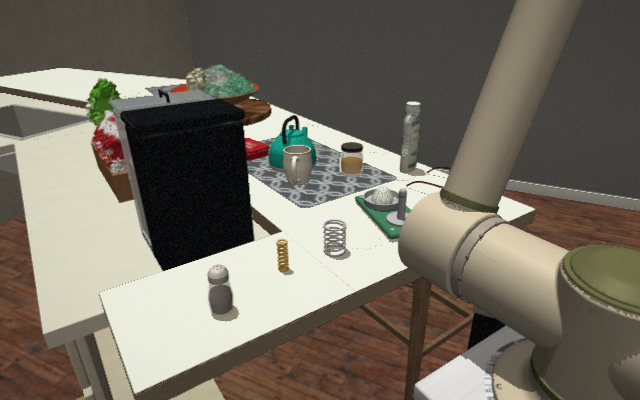

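View pics/top1.png

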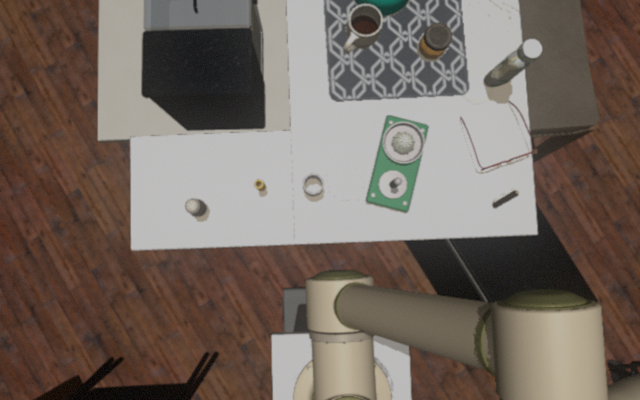

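Scene: shaker (220,290), brass spring (282,255), steel spring (335,238), rod (403,205). Top: shaker (196,207), brass (260,185), steel (313,186), rod around (396,183), press green at 370-425 × 115-210. Next, zoomed crops.

Run:
```python
import cv2,numpy as np
t=cv2.imread('pics/top1.png');s=cv2.imread('pics/scene1.png')
z=lambda i,x,y,w,h,k:cv2.resize(i[y:y+h,x:x+w],None,fx=k,fy=k,interpolation=cv2.INTER_CUBIC)
A=z(t,290,160,50,50,6);B=z(t,360,160,70,50,6);C=z(s,310,210,50,50,6);D=z(s,370,170,70,50,6)
cv2.imwrite('pics/crop1.png',np.vstack([np.hstack([A,B]),np.hstack([C,D])])[:600])
```

```text
(no output)
```

View pics/crop1.png

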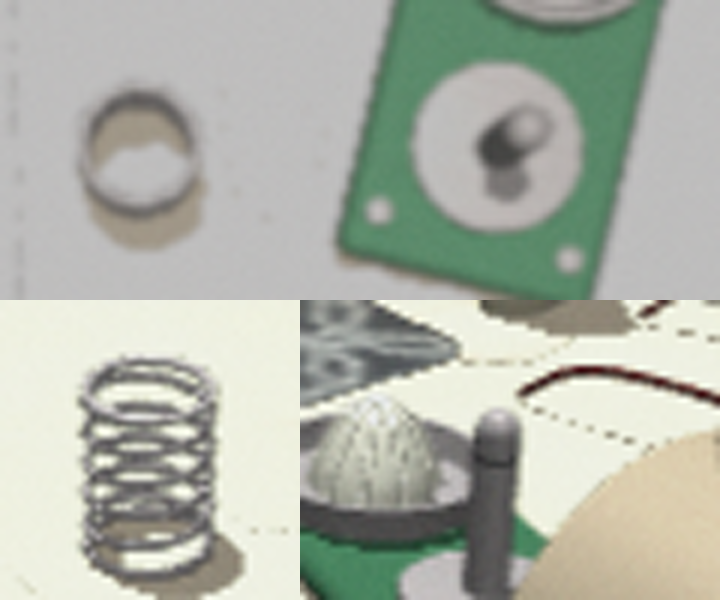

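Run:
```python
from h import *
t=grab_frame('top');s=grab_frame('scene')
f=lambda p:np.round(p,4)
print('spring top',f(onz(t,313.1,185,.065)),'scene',f(onz(s,334.3,224.3,.065)),'scene bot',f(onz(s,334.3,250.5,0)))
print('seat',f(onz(t,392.5,184.2,.024)),'tip top',f(onz(t,398,180.4,.094)),'tip scene',f(onz(s,402.4,189.5,.096)))
print('brass',f(onz(t,260,185,.065)),'shaker',f(onz(t,196,207,.08)))
# seat by mask
b=cv2.cvtColor(t['img'],cv2.COLOR_RGB2HSV); g=cv2.inRange(b,(40,80,40),(85,255,255))
c,_=cv2.findContours(g,cv2.RETR_CCOMP,cv2.CHAIN_APPROX_NONE)
for k in c:
    if cv2.contourArea(k)>150: print(cv2.contourArea(k),cv2.minAreaRect(k), cv2.minEnclosingCircle(k),cv2.fitEllipse(k)[0])
x=state();print(x['position'],x['ee_rot'])
```

```text
spring top [0.4879 0.051  0.065 ] scene [0.4891 0.0521 0.065 ] scene bot [0.4913 0.0503 0.    ]
seat [ 0.4886 -0.1332  0.024 ] tip top [ 0.4897 -0.1339  0.094 ] tip scene [ 0.4869 -0.132   0.096 ]
brass [0.4913 0.1694 0.065 ] shaker [0.4453 0.3099 0.08  ]
1830.0 ((393.3235778808594, 178.20590209960938), (41.47359085083008, 56.510799407958984), 14.03624439239502) ((393.0, 178.0), 34.53993225097656) (392.3962097167969, 180.13076782226562)
791.0 ((392.50006103515625, 184.00001525878906), (31.819805145263672, 31.819805145263672), 45.0) ((392.5108642578125, 183.61956787109375), 16.56856918334961) (392.43341064453125, 183.99972534179688)
339.0 ((381.5, 7.0), (14.0, 51.0), 90.0) ((381.5, 0.0), 25.500099182128906) (381.12896728515625, 5.71250057220459)
[ 0.12742428 -0.53486301  0.23094854] [-3.14076591e+00 -1.93296561e-04  2.33794730e-01]
```

```bash
python3 -m handwheel '[[[0.33,-0.33,0],0],[[0.66,-0.66,0],0],[[1,-1,0],0]]' 1 25; python3 -m handwheel '[[[0.33,-0.33,0],0],[[0.66,-0.66,0],0],[[1,-1,0],0]]'; python3 -m handwheel '[[[0.33,-0.33,0],0],[[0.66,-0.66,0],0],[[1,-1,0],0]]';python3 -m handwheel '[[[0.33,-0.33,0],0],[[0.66,-0.66,0],0],[[1,-1,0],0],[[1,-1,0],0]]'
```

```text
time: 0.57
position: [0.202, -0.4132, 0.2311]
ee_rot: [-3.141, -0.0, 0.233]
contact_force: [1.1, -0.3, -0.3]
finger_gap: 0.0853
finger_force: 0.0
time: 0.95
position: [0.2762, -0.2928, 0.2313]
ee_rot: [3.142, -0.0, 0.233]
contact_force: [0.1, 0.4, -0.7]
finger_gap: 0.0853
finger_force: 0.0
time: 1.32
position: [0.3503, -0.1723, 0.2314]
ee_rot: [3.141, -0.0, 0.233]
contact_force: [0.4, -0.2, -0.3]
finger_gap: 0.0853
finger_force: 0.0
time: 1.82
position: [0.4246, -0.051, 0.2312]
ee_rot: [-3.141, 0.0, 0.238]
contact_force: [0.1, -0.7, 0.9]
finger_gap: 0.0852
finger_force: 0.0
```

```bash
python3 -m handwheel '[[[0.44,-0.42,0],0.2],[[0.87,-0.84,0.3],0.4],[[0.87,-0.84,0.7],0.61],[[0.87,-0.84,1],0.61],[[0.87,-0.84,1],0.61],[[0.87,-0.84,1],0.61]]'
python3 - <<'E'
from h import *
a=save('scene','x.png')['img'];b=save('top','y.png')['img']
z=lambda i,x,y,w,h,k:cv2.resize(i[y:y+h,x:x+w],None,fx=k,fy=k,interpolation=cv2.INTER_CUBIC)
cv2.imwrite('pics/c2.png',np.hstack([z(a,270,150,100,140,4),z(b,270,130,100,140,4)])[:,:,::-1])
print(state())
E
```

```text
time: 2.58
position: [0.4896, 0.0479, 0.1326]
ee_rot: [-3.141, -0.002, -0.246]
contact_force: [-0.1, -0.1, 1.3]
finger_gap: 0.0854
finger_force: 0.0
{'time': 2.675, 'qpos': array([-1.43177390e-01,  3.81269835e-01,  1.61408547e+00, -3.14155724e-05,
        1.14348835e+00,  1.67348543e+00]), 'joint_velocities': array([ 0.00425563,  0.00249188,  0.00442528,  0.0025134 , -0.00622534,
        0.00110031]), 'effort': array([-5.90397371e-02, -4.02682221e+01, -1.88835400e+01, -1.84900135e-03,
        5.92107026e-03, -5.74690304e-03]), 'position': array([0.48966689, 0.04811503, 0.13277649]), 'ee_rot': array([-3.14133933e+00, -2.73745084e-03, -2.45853859e-01]), 'contact_force': array([-0.16245603,  0.48456319,  0.67615823]), 'torque': array([-0.00267202,  0.00841492, -0.03993375]), 'finger_force': 0.0, 'finger_gap': 0.08550725989861957}
```

View pics/c2.png

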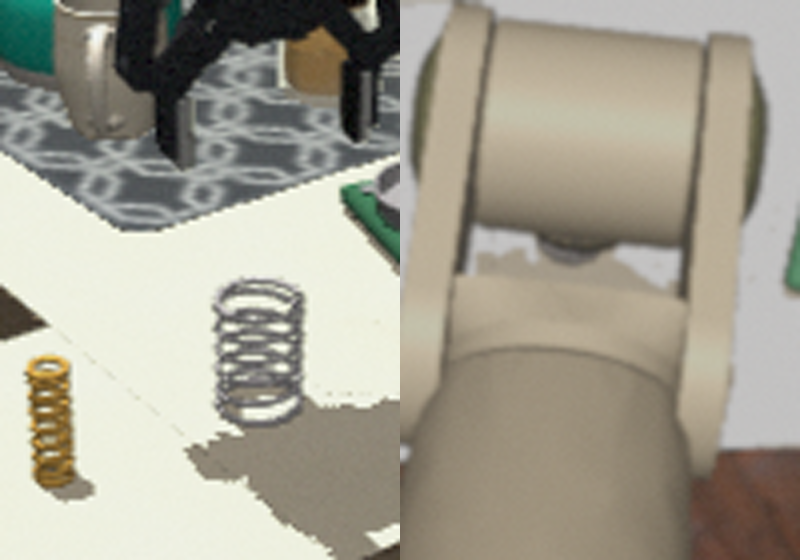

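The open fingers straddle the spring (scene crop: fingers at x≈182/355, spring at 260); brass spring is clear. Lowering and closing.

```bash
python3 -m handwheel '[[[0,-0.03,0.3],0],[[0,-0.03,0.6],0],[[0,-0.03,0.9],0],[[0,-0.03,1],0],[[0,-0.03,1],0]]'; python3 -m handwheel '[[[0,0,0.06],0],[[0,0,0.06],0],[[0,0,0.06],0]]'; python3 -m handwheel '[[[0,0,0],0],[[0,0,0],0],[[0,0,0],0],[[0,0,0],0],[[0,0,0],0],[[0,0,0],0],[[0,0,0],0],[[0,0,0],0]]' -1 25
```

```text
time: 3.3
position: [0.4901, 0.0514, 0.0319]
ee_rot: [-3.142, -0.001, -0.245]
contact_force: [0.1, 0.1, 0.2]
finger_gap: 0.0854
finger_force: 0.0
time: 3.68
position: [0.49, 0.0515, 0.0257]
ee_rot: [-3.142, -0.001, -0.245]
contact_force: [0.0, 0.5, -0.2]
finger_gap: 0.0858
finger_force: 0.0
time: 4.68
position: [0.4899, 0.0515, 0.0255]
ee_rot: [3.142, -0.0, -0.245]
contact_force: [-1.0, -0.3, 5.5]
finger_gap: 0.046
finger_force: 25.4
```

```bash
python3 -m handwheel '[[[0,0,-0.2],0],[[0,0,-0.5],0],[[0,0,-0.8],0],[[0,0,-1],0],[[0,0,-1],0]]'; python3 -m handwheel '[[[0,0,-0.3],0],[[0.05,0.2,-0.3],0],[[0.11,0.45,-0.3],0],[[0.17,0.7,-0.3],0],[[0.22,0.9,-0.3],0]]';  python3 -m handwheel '[[[0.06,0.25,0],0],[[0.12,0.5,0],0],[[0.17,0.7,0],0],[[0.22,0.85,0],0],[[0.22,0.9,0],0],[[0.22,0.9,0],0],[[0.22,0.9,0],0]]'
python3 - <<'E'
from h import *
d=grab_frame('scene');a=d['img'];t=grab_frame('top');b=t['img']
print(proj(d,[.489,-.133,.099]),proj(t,[.489,-.133,.099]))
z=lambda i,x,y,w,h,k:cv2.resize(i[y:y+h,x:x+w],None,fx=k,fy=k,interpolation=cv2.INTER_CUBIC)
cv2.imwrite('pics/c3.png',np.hstack([z(a,350,120,100,140,4),z(b,345,120,100,140,4)])[:,:,::-1])
E
```

```text
time: 5.3
position: [0.4902, 0.0516, 0.126]
ee_rot: [-3.141, -0.002, -0.245]
contact_force: [-0.9, -0.2, -1.4]
finger_gap: 0.0459
finger_force: 26.0
time: 5.92
position: [0.4887, -0.0419, 0.1538]
ee_rot: [-3.141, 0.002, -0.246]
contact_force: [-0.6, 1.0, -1.1]
finger_gap: 0.0456
finger_force: 26.1
time: 6.8
position: [0.4887, -0.1332, 0.1553]
ee_rot: [-3.141, 0.0, -0.245]
contact_force: [-0.6, -0.9, -1.3]
finger_gap: 0.046
finger_force: 26.1
[402.16472147 187.8391884 ] [397.99231106 180.49231301]
```

View pics/c3.png

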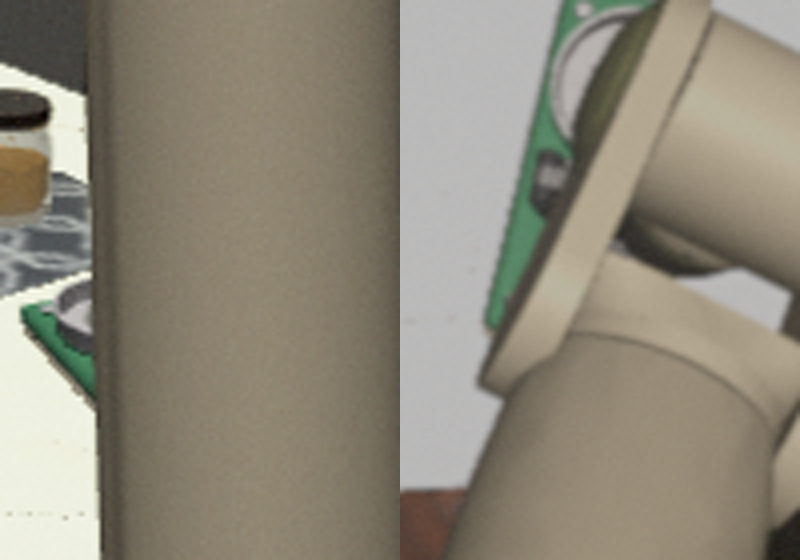

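The arm hides the spring in both views; grip holds (gap 46 mm, 26 N, weight felt) and the TCP is over the rod. Lowering with force checks.

```bash
python3 -m handwheel '[[[0,0,0.1],0],[[0,0,0.2],0],[[0,0,0.3],0],[[0,0,0.4],0],[[0,0,0.4],0]]'; python3 -m handwheel '[[[0,0,0.1],0],[[0,0,0.2],0],[[0,0,0.3],0],[[0,0,0.4],0],[[0,0,0.4],0]]'
```

```text
time: 7.52
position: [0.4884, -0.1336, 0.1144]
ee_rot: [-3.141, 0.002, -0.245]
contact_force: [-0.2, -0.3, -1.2]
finger_gap: 0.0459
finger_force: 26.1
time: 8.15
position: [0.4884, -0.1336, 0.0745]
ee_rot: [-3.141, 0.002, -0.245]
contact_force: [0.2, -0.9, -0.9]
finger_gap: 0.0457
finger_force: 26.1
```

```bash
python3 -m handwheel '[[[0,0,0.1],0],[[0,0,0.2],0],[[0,0,0.22],0],[[0,0,0.22],0]]'; python3 -m handwheel '[[[0,0,0.02],0],[[0,0,0.025],0],[[0,0,0.025],0]]'
```

```text
time: 8.65
position: [0.4887, -0.1337, 0.0532]
ee_rot: [-3.141, 0.0, -0.245]
contact_force: [1.0, -0.2, 0.1]
finger_gap: 0.0461
finger_force: 26.1
time: 9.02
position: [0.4888, -0.1338, 0.0509]
ee_rot: [3.142, -0.0, -0.245]
contact_force: [-0.4, 0.9, -0.7]
finger_gap: 0.0457
finger_force: 26.1
```

```bash
python3 -m handwheel '[[[0,0,0.01],0],[[0,0,0.01],0]]'; python3 -m handwheel '[[[0,0,0.01],0],[[0,0,0.01],0]]'
```

```text
time: 9.28
position: [0.4887, -0.1337, 0.0498]
ee_rot: [-3.142, 0.0, -0.245]
contact_force: [0.7, 0.2, -0.6]
finger_gap: 0.0459
finger_force: 26.1
time: 9.52
position: [0.4889, -0.1338, 0.0495]
ee_rot: [3.141, -0.001, -0.245]
contact_force: [-2.7, 1.3, 7.0]
finger_gap: 0.046
finger_force: 26.6
```

Contact at exactly the expected seat height. Release and lift.

```bash
python3 -m handwheel '[[[0,0,0],0],[[0,0,0],0],[[0,0,0],0],[[0,0,0],0],[[0,0,0],0],[[0,0,0],0]]' 1; python3 -m handwheel '[[[0,0,-0.2],0],[[0,0,-0.5],0],[[0,0,-0.8],0],[[0,0,-1],0],[[0,0,-1],0]]';python3 -m handwheel '[[[0,0.3,-0.3],0],[[0,0.6,-0.5],0],[[-0.3,1,-0.5],0],[[-0.6,1,-0.5],0],[[-0.6,1,-0.5],0],[[-0.6,1,-0.5],0]]'; python3 -m handwheel '[[[-0.3,0.3,0],0],[[-0.6,0.6,0],0],[[-0.8,1,0],0],[[-0.8,1,0],0],[[-0.8,1,0],0]]'
python3 - <<'E'
from h import *
a=save('scene','s4.png')['img'];b=save('top','t4.png')['img']
z=lambda i,x,y,w,h,k:cv2.resize(i[y:y+h,x:x+w],None,fx=k,fy=k,interpolation=cv2.INTER_CUBIC)
cv2.imwrite('pics/c4.png',np.hstack([z(a,180,140,260,200,1.5),z(b,160,100,280,200,1.5)])[:,:,::-1])
E
```

```text
time: 10.28
position: [0.4887, -0.1337, 0.0488]
ee_rot: [-3.142, 0.0, -0.245]
contact_force: [-0.2, 0.5, 0.8]
finger_gap: 0.0855
finger_force: 0.0
time: 10.9
position: [0.4892, -0.134, 0.1498]
ee_rot: [3.141, -0.003, -0.245]
contact_force: [-0.3, 0.5, -0.6]
finger_gap: 0.0857
finger_force: 0.0
time: 11.65
position: [0.4067, -0.2162, 0.1983]
ee_rot: [-3.141, 0.0, -0.245]
contact_force: [-0.0, 0.4, -0.1]
finger_gap: 0.0854
finger_force: 0.0
time: 12.28
position: [0.305, -0.2936, 0.1985]
ee_rot: [-3.141, 0.0, -0.245]
contact_force: [0.4, 0.3, -0.3]
finger_gap: 0.0854
finger_force: 0.0
```

View pics/c4.png

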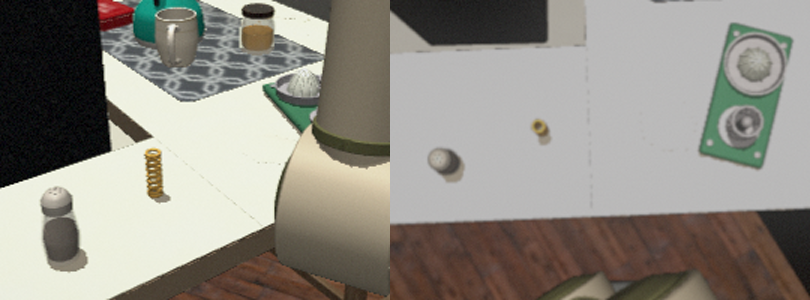

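The top view shows the steel spring around the rod (crop 745,126), with the brass spring and shaker unmoved. A close-up will confirm it is upright.

Run:
```python
from h import *
t=grab_frame('top')
b=cv2.resize(t['img'][150:220,360:430],None,fx=8,fy=8,interpolation=cv2.INTER_CUBIC)
for z,c in((.089,(255,0,0)),(.024,(0,0,255))):
    P=[((proj(t,[.4888+.024*np.cos(a),-.1337+.024*np.sin(a),z])-[360,150]+.5)*8).astype(int) for a in np.linspace(0,6.28,40)]
    for p in P: cv2.circle(b,tuple(int(v) for v in p),1,c,-1)
cv2.imwrite('pics/c5.png',b[:,:,::-1])
```

```text
(no output)
```

View pics/c5.png

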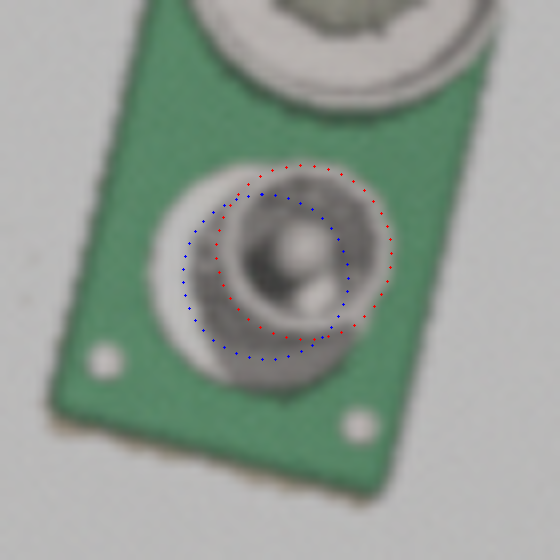

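The spring's top ring (centre about 305,252) matches the predicted ring at 89 mm height, so it is seated upright around the rod.

```bash
python3 -c "
from rig import *
print(hand_in())"
```

```text
the job is handed in; nothing more can be done
None
```

The wide steel spring is threaded over the rod and stands upright on its seat, released, with the brass spring and salt shaker left standing where they were; I handed the job in at about 12.5 s of the 40 s allowed.

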